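Push the hinge leaf home and trip the guarded bench press

TASK

With the fingertips, push the gate hinge leaf that lies in the press's track forward until it is fully home against the stop under the ram, sliding it and never lifting it. Then reach through the window of the guard, press the lever beneath it all the way down for about a second, and let it spring back up, without ever touching the guard. Do not work the lever before the leaf is home, and leave the spare leaf, the jar and the hammer alone.

Things in the scene. Friction and masses are not known exactly. Their poses are not given: they have to be found in the camera images.
- press: Green bench press fixed to the bench, base plate 270 (x) x 380 (y) x 20 mm high. Origin: on the bench under it; own x points away from the operator, y left, z up. On its right a work track along x (see stop) under the press head (head); on its left, at y = +110 mm, the guard with the lever inside. Nothing on it but the head is higher than the guard's upper edge.
- stop (a point): Foot of the track's stop block (14 mm high), mid-width, on the near face, at track-floor height (20 mm above the bench); press axes, at (70, -100, 20) mm in the press's frame. The track runs from here 170 mm towards the operator, its near end open; two steel side rails, 8 mm high, 60 mm apart inside.
- head (a point): Centre of the ram's axis on top of the press head, 120 mm above the bench, over the track, 25 mm short of the stop. The head is 70 mm wide (y); it reaches from 15 mm nearer the operator than this point to 85 mm beyond; underside 70 mm above the bench. A 20 mm ram hangs from it, 24 mm over the track's floor, and goes down 12 mm as the lever is pressed.
- guard: Grey sheet guard box (4 mm sheet) fixed to the press; never touch it. Face 150 x 150 mm, closed at sides and front, sloping 0.17 rad: lower front edge 67 mm, upper far edge 92 mm above the bench. Origin: window centre in the outer face; own z points squarely out of the window (up and towards the operator), y as the press's y, x up the slope away from the operator.
- window (a point): Centre of the guard's square window, 84 x 84 mm clear opening, in the outer face; axes as guard. It is empty: fingers go through along -z.
- paddle (a point): Centre of the upper face of the lever's steel paddle, 36 x 36 x 8 mm. At rest 20 mm straight below the window's centre, parallel to the guard's face, same axes. The lever's hinge is 100 mm up the slope (own +x) and 4 mm lower (own z). Pressing moves the paddle about 18 mm along the window's -z.
- lever (a joint): Angle of the sprung lever, rad: 0 at rest (up), 0.18 at its bottom stop (all the way down; 0.14 counts). About 3 N on the paddle starts it, about 7 N holds it down; springs back by itself when let go.
- hinge_leaf: Dark steel gate hinge leaf, 90 (x) x 56 (y) mm, about 0.3 kg, loose in the track, 40 to 75 mm short of the stop. Flat plate 10 mm thick in front; at the back a rolled knuckle (24 mm cylinder along y, axis 12 mm up). Origin: centre of the footprint, underside: front edge 45 mm ahead (own +x), knuckle's rearmost line 45 mm behind. Home: front edge on the stop. Slides with 1 to 6 N.
- spare_leaf: A second, equal hinge leaf lying on the bench to the right of the press; leave it. Origin: centre of its footprint, underside.
- screw_jar: Lidded glass jar, 64 mm in diameter, 85 mm high, standing to the left of the press; leave it. Origin: centre of its underside.
- hammer: Hammer lying on the bench to the left of the press, handle to own -x; leave it. Origin: underside, near its middle.

How it is judged:
On the way, in this order (a step that is already met when the one before it is completed fails the run):
1. the hinge leaf is home against the stop, flat in the track (x of hinge_leaf in the frame of press above 0.021 m and z of hinge_leaf in the frame of press below 0.024 m and y of hinge_leaf in the frame of press between -0.105 and -0.095 m), for 0.2 s.
2. the lever is held all the way down with the leaf home (all of step 1 and value of joint lever above 0.14 rad), for 0.5 s.
At the end, for the whole second after the job is handed in: The leaf lies flat in the track within 4 mm of the stop (and 5 mm sideways), at rest, and the lever is back up (below 0.03 rad) (all of step 1 and value of joint lever below 0.03 rad and linear speed of hinge_leaf below 0.01 m/s); the robot touches nothing.
It fails at once if the robot touches the guard (contact force between any of the arm, the fingers and guard above 0.5 N).
It fails at once if the lever is worked (beyond 0.08 rad) while the leaf is not home (value of joint lever above 0.08 rad and not (x of hinge_leaf in the frame of press above 0.021 m and z of hinge_leaf in the frame of press below 0.024 m and y of hinge_leaf in the frame of press between -0.105 and -0.095 m)).
It fails at once if the hinge leaf is lifted off the track's floor (by 8 mm) (z of hinge_leaf in the frame of press above 0.028 m).
It fails at once if the spare leaf, the jar or the hammer is moved by more than 10 mm (distance of any of spare_leaf, screw_jar, hammer from where it was at the start of the episode above 0.01 m).
It also fails if it takes over 48 s, if anything falls off the work surface, if the arm or the gripper's body presses on something with over 40 N, if the wrist force passes 120 N, or if a joint passes its speed limit or range.

ROBOT

A 6-joint arm with a two-finger parallel gripper is mounted at the origin on the work surface. World frame = base frame: x ahead of the robot, y to its left, z up, the work surface at z = 0. Lengths are in m, angles in rad, forces in N, time in s.
With the tool pointing down it reaches from about 0.3 to 0.75 m from the base axis. Payload 8.5 kg.
Tool frame: the origin (TCP) lies midway between the tips of the shut fingers; the grasp point (between the pads) lies 19 mm behind it; z points along the fingers, y is the line along which they close (so a half turn about z gives the same grasp; the last joint's range is limited). The gripper opens to 85 mm and grips with 20 to 120 N. Pads are 22 mm wide; open, the fingers measure 114 mm over their backs; the gripper's body (76 mm by 85 mm) begins 54 mm behind the grasp point. The pads swing forward as they close: fully open they stand 13 mm farther back than shut.
Start: joints at [-1.362, 0.381, 1.297, -0, 1.464, -0.215], TCP at [0.226, -0.501, 0.231] pointing down, gripper open.
Joint ranges: [-3.11, 3.11], [-0.89, 2.33], [0.22, 2.48], [-1.42, 4.56], [0.17, 2.85], [-2.88, 2.88]. Speed limits (rad/s): [2.39, 2.39, 3.14, 3.14, 3.14, 3.14].

INTERFACE

Orientations are given as a 3x3 rotation matrix whose columns are the frame's x, y, z axes.
In Python, from plant import arm gives the robot as it stands.
- The arm moves only by the shell command python3 inch.py 'ROWS' [OPENING] [FORCE]. ROWS is a JSON list of rows, 1 to 12 of them, each an object with the fields trans (a list: dx, dy, dz in shares of the most that a row can go, 1 being 50 mm), turn_vec (a list: a rotation vector rx, ry, rz in parts of the range, where 1.0 means 2 rad); a field left out counts as zero; each row shifts and turns the commanded pose from where the row before left it, along the tool's axes as they then stand; what a row does not reach is not made up. A row lasts 1/10 s, in which the tool goes at most 0.05 m and 0.15 rad, less where a joint would pass 70% of its speed; a pose out of reach is approached as far as the arm can. OPENING is the finger opening in m, set as the command begins (- or left out keeps the last). The fingers move at their own pace and stop on an object; FORCE is the grip in N (left out, the last holds). Time passes only in rows, so rows that do not move let the fingers close. It prints the time, the measured TCP pose, the force, the opening and the grip force at its end. Shift and turn numbers lie between -1 and 1, and a call with a number outside is refused. Input that does not fit is refused with a message, and nothing moves.
- arm.get_obs(): the state, without advancing time (a new reading comes with each control period).
- arm.read_camera(name): name is "side" or "top" or "wrist"; returns the picture (400x640x3 uint8, red, green, blue); there is no depth.
- arm.calibration(name): a dict with "K" (3x3 intrinsics, pixels), "view" (4x4, takes a point from world to camera coordinates). Camera axes: x right, y up, looking along -z (the intrinsics and any distortion apply to the point x, -y, -z); pixel columns grow to the right and rows downward; lengths in m; the calibration is good to about 2 mm. A picture is of the moment at which its call begins: read the wrist's pose just before it. calibration takes no time and is no camera call; for the wrist camera it gives the pose at the moment of the call.
- arm.job_done(): hands the job in; it is judged then, once.
The state is a dict: "time_s": time; "joint_pos": joint angles; "qvel": joint speeds; "joint_efforts": joint torques, N m; "tcp_pos": TCP position; "orientation": TCP orientation; "contact_force": force on the tool from outside, world axes, zero at the start; "ft_torque": the same for the moment, N m; "gripper_width": finger opening in m; "grasp_force": force on a finger pad.
Only numpy, scipy, OpenCV 4.12 (cv2) and the standard library are available. Lean on these libraries where they do the work, as an engineer would, in place of code of your own. Each camera call takes 0.05 s, during which the arm holds its last target. There are 200 camera calls.

## Working session

There is one attempt and no reset: what is moved stays moved. The work goes in short steps, Python scripts to look and compute and a shell command to move; the robot and the scene stay as the last step left them, time stands still between calls to the robot, and variables do not carry over. Pictures are saved under pics/ and viewed, at most 10 in all, crops included, and the job is handed in when it is done.

```bash
ls; mkdir -p pics; python3 - <<'E'
from plant import arm
import cv2,numpy as np
np.set_printoptions(precision=4,suppress=True)
for n in("top","side"):
    im=arm.read_camera(n);cv2.imwrite(f"pics/{n}0.png",im[:,:,::-1]);c=arm.calibration(n);print(n,c)
o=arm.get_obs();print(o)
E
```

```text
inch.py
pics
plant.py
top {'K': array([[371.3703,   0.    , 319.0629],
       [  0.    , 371.3703, 201.7623],
       [  0.    ,   0.    ,   1.    ]]), 'view': array([[ 0.0267, -0.9996,  0.0125,  0.0596],
       [ 0.9929,  0.028 ,  0.1156, -0.6352],
       [-0.1159,  0.0093,  0.9932, -1.0962],
       [ 0.    ,  0.    ,  0.    ,  1.    ]])}
side {'K': array([[496.5683,   0.    , 320.583 ],
       [  0.    , 496.5683, 196.0767],
       [  0.    ,   0.    ,   1.    ]]), 'view': array([[ 0.9939, -0.108 , -0.021 , -0.6026],
       [ 0.0734,  0.5087,  0.8578, -0.1776],
       [-0.082 , -0.8542,  0.5135, -1.064 ],
       [ 0.    ,  0.    ,  0.    ,  1.    ]])}
{'time_s': 0.1, 'joint_pos': array([-1.3623,  0.3811,  1.2982, -0.    ,  1.4636, -0.2153]), 'qvel': array([ 0.0021, -0.0016, -0.0029,  0.0014,  0.001 , -0.0002]), 'joint_efforts': array([  0.0031, -44.9221, -23.1656,  -0.0002,   0.0037,   0.    ]), 'tcp_pos': array([ 0.2261, -0.5011,  0.2308]), 'orientation': array([[ 0.9116,  0.4112, -0.0003],
       [ 0.4112, -0.9116,  0.0013],
       [ 0.0003, -0.0013, -1.    ]]), 'contact_force': array([ 0.5201, -0.3271, -0.4087]), 'ft_torque': array([ 0.0226, -0.0417, -0.0054]), 'grasp_force': 0.0, 'gripper_width': 0.08522564885376639}
```

View pics/top0.png

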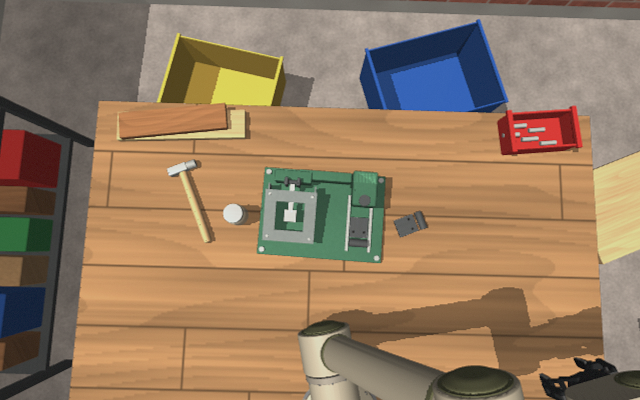

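View pics/side0.png

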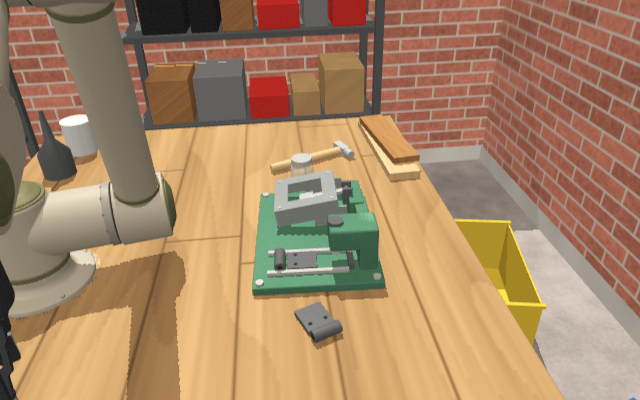

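The top picture shows the press with base-plate corners near (264,168), (384,178), (258,253), (382,263), the leaf at about (359,232), the window at about (290,216), the jar at (234,214) and the spare at (410,223). The side picture shows the same things, with the head top at about (335,221). I'll zoom in.

```bash
python3 - <<'E'
import cv2
a=cv2.imread("pics/top0.png")[160:270,250:398];cv2.imwrite("pics/topc.png",cv2.resize(a,None,fx=5.4,fy=5.4,interpolation=cv2.INTER_CUBIC))
a=cv2.imread("pics/side0.png")[165:300,245:395];cv2.imwrite("pics/sidec.png",cv2.resize(a,None,fx=4.4,fy=4.4,interpolation=cv2.INTER_CUBIC))
E
```

```text
(no output)
```

View pics/topc.png

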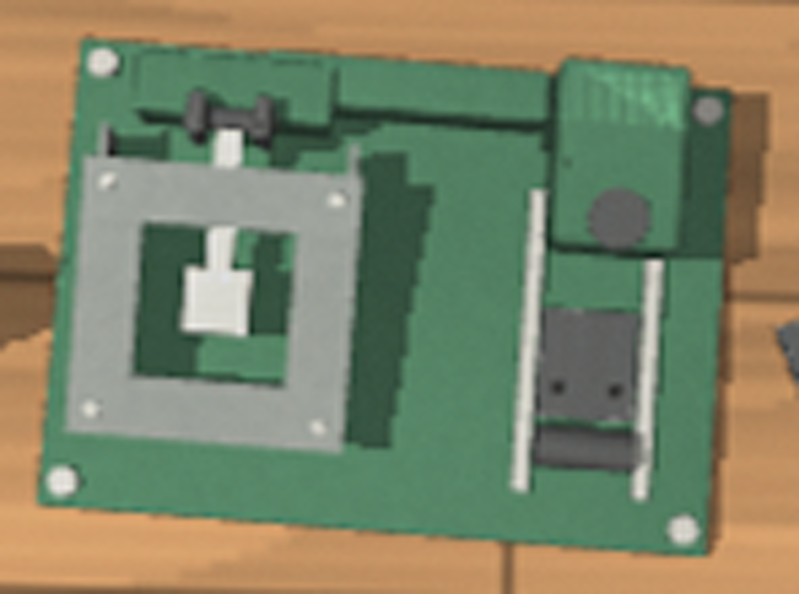

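View pics/sidec.png

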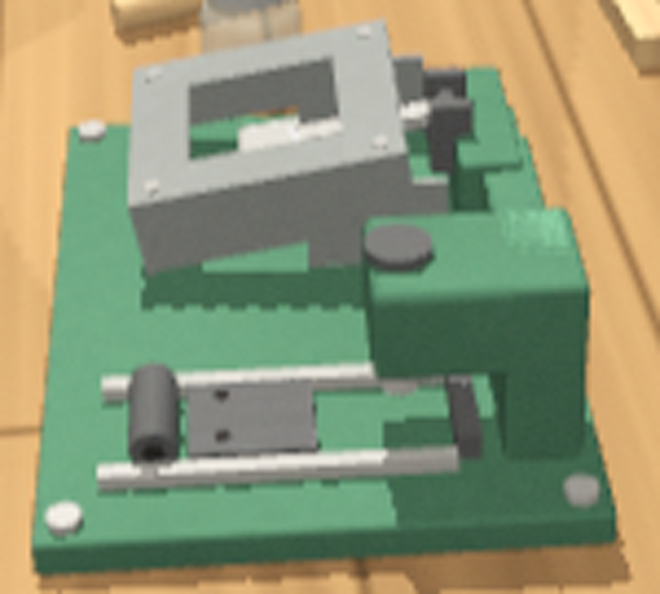

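```bash
cat >h.py <<'E'
import numpy as np
from plant import arm
from scipy.optimize import least_squares
np.set_printoptions(precision=4,suppress=True)
def proj(n,P):
    c=arm.calibration(n);p=np.c_[np.atleast_2d(P),np.ones(len(np.atleast_2d(P)))]@c["view"].T
    q=np.c_[p[:,0],-p[:,1],-p[:,2]]@c["K"].T
    return q[:,:2]/q[:,2:]
def tri(a,b):
    f=lambda X:np.r_[proj("top",X)[0]-a,proj("side",X)[0]-b]
    r=least_squares(f,[.55,0,.05]);return r.x,np.abs(r.fun).max()
T=lambda u,v:np.array([(u+.5)/5.4-.5+250,(v+.5)/5.4-.5+160])
S=lambda u,v:np.array([(u+.5)/4.4-.5+245,(v+.5)/4.4-.5+165])
E
cat >fit.py <<'E'
from h import *
c,s=np.cos(.17),np.sin(.17)
W=lambda h:[("g",(a*h,b*h,0)) for a,b in((1,1),(1,-1),(-1,-1),(-1,1))]
pts=[("p",(.135,.19,.02)),("p",(.135,-.19,.02)),("p",(-.135,-.19,.02)),("p",(-.135,.19,.02)),("p",(.045,-.1,.12)),("p",(.03,-.065,.12)),("p",(.03,-.135,.12))]+W(.042)+W(.075)
tp=[(82,40),(732,92),(708,548),(40,500),(620,217),(552,245),(682,252),(142,222),(300,232),(285,387),(132,377),(85,155),(362,177),(342,453),(67,430)]
sp=[(498,70),(613,515),(35,548),(72,128),(398,246),(365,218),(375,290),(332,58),(340,127),(190,160),(190,90),(385,22),(405,152),(130,208),(135,70)]
for t,q in zip(tp,sp):print(*tri(T(*t),S(*q)))
tp=np.array([T(*t) for t in tp]);sp=np.array([S(*t) for t in sp])
def world(v):
    x,y,z,th,gx,gy,gz=v;R=np.array([[np.cos(th),-np.sin(th),0],[np.sin(th),np.cos(th),0],[0,0,1]])
    G=np.array([[c,0,-s],[0,1,0],[s,0,c]])
    return np.array([R@(np.array(p) if k=="p" else G@p+[gx,gy,gz])+[x,y,z] for k,p in pts])
f=lambda v:np.r_[(proj("top",world(v))-tp).ravel(),(proj("side",world(v))-sp).ravel()]
r=least_squares(f,[.55,0,0,0,0,.11,.0795],loss="soft_l1")
print("press x y z yaw, guard in press",r.x);print(np.abs(f(r.x)).reshape(2,-1,2).round(1).tolist())
E
python3 fit.py
python3 - <<'E'
from h import *
print("front L,R",tri(T(542,310),S(317,385)),tri(T(640,315),S(317,450)))
print("paddle c",tri(T(216,300),S(270,137)))
print("knuckle top axis ends",tri(T(537,447),S(153,370)),tri(T(640,452),S(153,440)))
E
```

```text
[0.7333 0.2455 0.0467] 0.2757673336849109
[ 0.7213 -0.1278  0.0193] 0.3071835581725111
[ 0.4578 -0.1157  0.0196] 0.34478128304493794
[0.4759 0.2615 0.0185] 0.07732933956245347
[ 0.6329 -0.0498  0.1244] 0.18929105658091316
[ 0.6203 -0.0152  0.1185] 1.0436582664080163
[ 0.6172 -0.0826  0.1237] 0.8012052404552037
[0.6282 0.2032 0.0861] 0.34764767770278127
[0.6239 0.1177 0.0909] 0.1132694969556951
[0.5423 0.1237 0.0736] 0.45422874161954496
[0.546  0.207  0.0697] 0.5879153005426474
[0.6629 0.2349 0.09  ] 0.24880380836054883
[0.6545 0.0853 0.0921] 0.1267389916924344
[0.5083 0.092  0.0662] 0.6625544982507847
[0.5158 0.2414 0.0663] 0.3625127133810224
press x y z yaw, guard in press [ 0.5961  0.0641 -0.0015 -0.0516 -0.016   0.0984  0.0807]
[[[0.8, 0.2], [1.5, 0.2], [0.9, 2.4], [0.2, 1.5], [4.4, 1.1], [4.5, 2.0], [3.9, 1.4], [0.1, 0.5], [0.4, 0.1], [0.1, 0.2], [0.2, 0.6], [0.1, 0.3], [0.3, 0.3], [0.0, 0.4], [0.2, 0.2]], [[2.7, 8.7], [0.2, 1.9], [2.9, 1.6], [1.9, 0.3], [0.6, 0.9], [0.3, 3.3], [0.2, 0.8], [0.1, 0.0], [0.1, 1.4], [0.6, 0.7], [0.5, 0.8], [0.2, 0.5], [0.2, 0.3], [0.9, 0.1], [0.5, 0.1]]]
front L,R (array([ 0.5942, -0.0193,  0.0248]), np.float64(1.2516125118329455)) (array([ 0.59  , -0.0745,  0.0288]), np.float64(0.41918660263627316))
paddle c (array([0.5888, 0.1636, 0.0605]), np.float64(0.226301557778811))
knuckle top axis ends (array([ 0.5148, -0.0163,  0.0401]), np.float64(0.714709513610785)) (array([ 0.5131, -0.0734,  0.0422]), np.float64(0.5684897099073112))
```

```bash
sed -i 's/^f=lambda.*/m=np.ones((2,15,1));m[1,0]=0\nf=lambda v:(m*np.array([proj("top",world(v))-tp,proj("side",world(v))-sp])).ravel()/; s/^for t,q.*//' fit.py
cat >>fit.py <<'E'
x,y,z,th=r.x[:4]
R=np.array([[np.cos(th),-np.sin(th),0],[np.sin(th),np.cos(th),0],[0,0,1]])
w=lambda p:R@np.array(p)+[x,y,z]
print("window",w(r.x[4:]),"stop",w((.07,-.1,.02)),"head",w((.045,-.1,.12)))
for n,P in dict(fl=(.5942,-.0193,.0248),fr=(.59,-.0745,.0288),kl=(.5148,-.0163,.0401),kr=(.5131,-.0734,.0422),pad=(.5888,.1636,.0605)).items():print(n,R.T@(np.array(P)-[x,y,z]))
E
python3 fit.py
```

```text
press x y z yaw, guard in press [ 0.5969  0.0639 -0.0023 -0.0562 -0.0172  0.0985  0.0816]
[[[1.2, 0.6], [1.7, 0.1], [0.7, 2.5], [0.1, 1.0], [4.3, 1.2], [4.4, 2.2], [3.8, 1.4], [0.2, 0.6], [0.4, 0.0], [0.1, 0.2], [0.2, 0.7], [0.3, 0.4], [0.4, 0.2], [0.2, 0.3], [0.3, 0.3]], [[0.0, 0.0], [0.2, 2.5], [2.9, 1.9], [1.2, 0.4], [0.8, 0.4], [0.1, 2.8], [0.1, 0.4], [0.0, 0.0], [0.0, 1.4], [0.7, 0.6], [0.5, 0.9], [0.1, 0.5], [0.1, 0.3], [1.0, 0.2], [0.4, 0.2]]]
window [0.5852 0.1632 0.0792] stop [ 0.6611 -0.0399  0.0177] head [ 0.6362 -0.0385  0.1177]
fl [ 0.002  -0.0832  0.0271]
fr [ 0.0009 -0.1385  0.0311]
kl [-0.0774 -0.0847  0.0424]
kr [-0.0759 -0.1418  0.0445]
pad [-0.0137  0.0991  0.0628]
```

```bash
python3 - <<'E'
s=open("fit.py").read()
s=s.replace('[("p",(.135,.19,.02)),("p",(.135,-.19,.02)),("p",(-.135,-.19,.02)),("p",(-.135,.19,.02)),','[("b",(.135,.19,.02)),("b",(.135,-.19,.02)),("b",(-.135,-.19,.02)),("b",(-.135,.19,.02)),')
s=s.replace("x,y,z,th,gx,gy,gz=v;","x,y,z,th,gx,gy,gz,px,py=v;").replace("R@(np.array(p) if k",'R@(np.array(p)+(0 if k=="p" else np.array([px,py,0])) if k in "pb"')
s=s.replace("0,.11,.0795]","0,.11,.0795,0,0]").replace("r.x[4:])","r.x[4:7])")
s=s.replace('W(.075)\n','W(.075)+[("p",(-.1,-.066,.028)),("p",(-.1,-.134,.028))]\n').replace("(67,430)]","(67,430),(520,490),(641,499)]").replace("(135,70)]","(135,70),(102,380),(98,471)]").replace("(2,15,1)","(2,17,1)")
open("fit.py","w").write(s)
E
python3 fit.py
```

```text
press x y z yaw, guard in press [ 0.5383 -0.1295 -0.1039  0.0094  0.0548  0.2051  0.1323  0.      0.    ]
[[[8.7, 3.1], [1.8, 4.1], [0.2, 0.8], [1.8, 7.6], [8.2, 4.3], [8.5, 4.3], [7.0, 3.5], [29.6, 1.1], [27.8, 0.2], [30.0, 1.6], [30.9, 0.2], [29.5, 2.5], [27.4, 0.7], [30.0, 2.9], [32.0, 0.5], [5.5, 0.1], [5.3, 1.4]], [[0.0, 0.0], [0.0, 25.0], [0.7, 2.3], [9.0, 2.2], [10.0, 18.6], [11.6, 19.3], [10.0, 17.8], [5.6, 35.0], [8.4, 39.2], [6.4, 39.9], [3.9, 35.5], [4.8, 33.1], [10.2, 38.7], [6.6, 41.0], [2.5, 35.6], [1.3, 7.8], [0.4, 9.3]]]
window [0.5912 0.0761 0.0285] stop [ 0.6092 -0.2289 -0.0839] head [ 0.5842 -0.2291  0.0161]
fl [0.057  0.1097 0.1287]
fr [0.0522 0.0545 0.1327]
kl [-0.0224  0.1134  0.144 ]
kr [-0.0246  0.0564  0.1461]
pad [0.0533 0.2926 0.1644]
```

```bash
sed -i 's/in "pb"=="p"/in "pb"/' fit.py; python3 fit.py
```

```text
press x y z yaw, guard in press [ 0.5933  0.053   0.0007 -0.0495 -0.0136  0.1097  0.0786  0.0057  0.014 ]
[[[0.1, 1.4], [0.8, 1.6], [0.3, 1.1], [0.6, 0.5], [0.4, 0.2], [0.5, 1.1], [0.1, 0.5], [0.0, 0.5], [0.4, 0.1], [0.2, 0.3], [0.1, 0.6], [0.1, 0.3], [0.2, 0.4], [0.0, 0.4], [0.1, 0.1], [0.1, 0.5], [0.1, 0.5]], [[0.0, 0.0], [1.9, 0.0], [1.0, 0.1], [0.7, 0.9], [0.1, 1.4], [1.0, 1.2], [0.8, 1.6], [0.1, 0.0], [0.1, 1.4], [0.5, 0.7], [0.6, 0.8], [0.3, 0.5], [0.3, 0.2], [0.8, 0.1], [0.6, 0.1], [0.0, 0.6], [0.2, 0.0]]]
window [0.5852 0.1632 0.0792] stop [ 0.6583 -0.0504  0.0207] head [ 0.6333 -0.0491  0.1207]
fl [ 0.0045 -0.0722  0.0241]
fr [ 0.003  -0.1275  0.0281]
kl [-0.075  -0.0731  0.0394]
kr [-0.0739 -0.1302  0.0415]
pad [-0.01    0.1103  0.0598]
```

The fit is consistent: the guard sits at press y = 0.110 and the heights agree with the text. The leaf's front edge is about 66 mm short of the stop, with y ≈ -0.100. Next I move over the near end of the track with the fingers shut.

The rows are not in the units I measure in: shifts go in shares of 50 mm and turns go in shares of 2 rad. I convert before sending: 0.037 m is 0.74, 0.035 m is 0.7.

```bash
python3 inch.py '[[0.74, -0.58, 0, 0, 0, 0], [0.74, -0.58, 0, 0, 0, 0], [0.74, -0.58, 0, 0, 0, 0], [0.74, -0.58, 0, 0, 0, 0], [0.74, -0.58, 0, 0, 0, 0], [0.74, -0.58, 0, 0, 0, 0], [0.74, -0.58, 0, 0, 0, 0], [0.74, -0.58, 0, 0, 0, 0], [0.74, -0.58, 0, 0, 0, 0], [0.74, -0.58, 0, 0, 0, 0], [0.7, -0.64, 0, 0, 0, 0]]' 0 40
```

```text
refused: ROWS must be a list of objects, one for each row. Nothing was moved.
```

Nothing moved. I misread the format; it is a list of objects, one for each row. Resending.

```bash
python3 inch.py '[{"trans":[0.74, -0.58, 0]}, {"trans":[0.74, -0.58, 0]}, {"trans":[0.74, -0.58, 0]}, {"trans":[0.74, -0.58, 0]}, {"trans":[0.74, -0.58, 0]}, {"trans":[0.74, -0.58, 0]}, {"trans":[0.74, -0.58, 0]}, {"trans":[0.74, -0.58, 0]}, {"trans":[0.74, -0.58, 0]}, {"trans":[0.74, -0.58, 0]}, {"trans":[0.7, -0.64, 0]}]' 0 40
python3 inch.py '[{"turn_vec":[0, 0, 0.059]}, {"turn_vec":[0, 0, 0.059]}, {"turn_vec":[0, 0, 0.059]}, {"turn_vec":[0, 0, 0.0595]}, {}]'
cat >st.py <<'E'
from h import *
th=-.0495;R=np.array([[np.cos(th),-np.sin(th),0],[np.sin(th),np.cos(th),0],[0,0,1]])
o=arm.get_obs();P=o["tcp_pos"]
print(o["time_s"],"tcp",P,"in press",R.T@(P-[.5933,.053,0]),"force",o["contact_force"],o["gripper_width"])
print("tool in press\n",R.T@o["orientation"],o["joint_pos"])
E
python3 st.py
```

```text
time_s: 1.2
tcp_pos: [0.4635, -0.0394, 0.2312]
orientation: [[0.912, 0.411, -0.0], [0.411, -0.912, -0.0], [-0.0, -0.0, -1.0]]
contact_force: [0.5, 0.2, -0.3]
gripper_width: -0.0001
grasp_force: 0.0
time_s: 1.7
tcp_pos: [0.4628, -0.0412, 0.2311]
orientation: [[0.999, -0.05, -0.001], [-0.05, -0.999, 0.0], [-0.001, -0.0, -1.0]]
contact_force: [0.7, -0.0, 0.6]
gripper_width: 0.0
grasp_force: 0.0
1.7 tcp [ 0.4628 -0.0412  0.2311] in press [-0.1257 -0.1005  0.2311] force [ 0.6809 -0.0224  0.5759] 8.025376062758708e-06
tool in press
 [[ 1.     -0.0006 -0.0007]
 [-0.0006 -1.      0.0002]
 [-0.0007 -0.0002 -1.    ]] [-0.3444  0.2312  1.5202  0.      1.3909  1.2765]
```

```bash
python3 - <<'E'
from h import *
import cv2
c=arm.calibration("wrist");im=arm.read_camera("wrist")[:,:,::-1].copy()
th=-.0495;R=np.array([[np.cos(th),-np.sin(th),0],[np.sin(th),np.cos(th),0],[0,0,1]])
for p in [(-.087,-.072,.032),(-.087,-.128,.032),(.0035,-.072,.03),(.0035,-.128,.03),(.03,-.065,.12),(.03,-.135,.12),(.045,-.1,.12)]+[(-.0136+.9856*a-0,.11+b,.079+.169*a) for a in(-.042,.042) for b in (-.042,.042)]:
    q=proj("wrist",R@np.array(p)+[.5933,.053,0])[0];print(p,q);cv2.circle(im,tuple(int(v) for v in q.round()),3,(0,0,255),1)
cv2.imwrite("pics/w1.png",im)
E
```

```text
(-0.087, -0.072, 0.032) [289.9513 136.5594]
(-0.087, -0.128, 0.032) [346.8817 136.7573]
(0.0035, -0.072, 0.03) [288.3125  36.482 ]
(0.0035, -0.128, 0.03) [349.254   36.7057]
(0.03, -0.065, 0.12) [265.0256 -35.7303]
(0.03, -0.135, 0.12) [373.4257 -35.317 ]
(0.045, -0.1, 0.12) [319.335  -62.6807]
(-0.05499520000000001, 0.068, 0.071902) [120.1362 101.6245]
(-0.05499520000000001, 0.152, 0.071902) [ 20.8434 101.2727]
(0.027795200000000006, 0.068, 0.08609800000000001) [ 92.7386 -14.7848]
(0.027795200000000006, 0.152, 0.08609800000000001) [-20.5018 -15.2118]
```

View pics/w1.png

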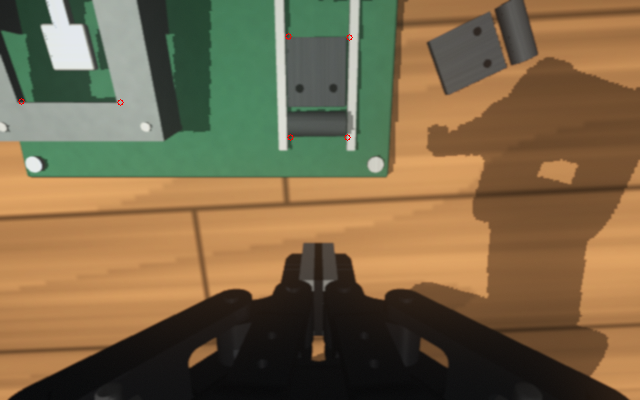

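The projected points land on the knuckle, leaf and window edges to within about 1–2 px, e.g. the knuckle's rear at (290–347,137), so the map is confirmed. I descend behind the knuckle and push gently.

In the tool's units: 0.04 m is 0.8, 0.03 m is 0.6.

```bash
python3 inch.py '[{"trans":[0, 0, 0.8]}, {"trans":[0, 0, 0.8]}, {"trans":[0, 0, 0.8]}, {"trans":[0, 0, 0.8]}, {"trans":[0, 0, 0.6]}, {"trans":[0, 0, 0.28]}, {}]'
python3 st.py
```

```text
time_s: 2.45
tcp_pos: [0.462, -0.041, 0.0257]
orientation: [[0.999, -0.047, -0.004], [-0.047, -0.999, 0.001], [-0.004, -0.001, -1.0]]
contact_force: [-0.7, 1.2, 1.4]
gripper_width: 0.0
grasp_force: 0.0
2.45 tcp [ 0.462  -0.041   0.0257] in press [-0.1265 -0.1004  0.0257] force [-0.6701  1.1703  1.3679] 2.212451042135474e-05
tool in press
 [[ 1.      0.0028 -0.0039]
 [ 0.0028 -1.      0.0012]
 [-0.0039 -0.0012 -1.    ]] [-0.3447  0.5133  1.8091  0.      0.8233  1.2727]
```

In the tool's units: 0.01 m is 0.2, 0.006 m is 0.12.

```bash
python3 inch.py '[{"trans":[0.2, 0, 0]}, {"trans":[0.2, 0, 0]}, {"trans":[0.12, 0, 0]}, {"trans":[0.12, 0, 0]}, {"trans":[0.12, 0, 0]}, {"trans":[0.12, 0, 0]}, {"trans":[0.12, 0, 0]}]'
python3 inch.py '[{"trans":[0.12, 0, 0]}, {"trans":[0.12, 0, 0]}, {"trans":[0.12, 0, 0]}, {"trans":[0.12, 0, 0]}, {"trans":[0.12, 0, 0]}, {}]'; python3 st.py
```

```text
time_s: 3.15
tcp_pos: [0.5131, -0.0437, 0.0274]
orientation: [[0.999, -0.049, -0.0], [-0.049, -0.999, 0.0], [-0.0, -0.0, -1.0]]
contact_force: [-3.8, 0.4, 2.5]
gripper_width: 0.0001
grasp_force: 1.5
time_s: 3.75
tcp_pos: [0.544, -0.0454, 0.0273]
orientation: [[0.999, -0.049, 0.002], [-0.049, -0.999, -0.0], [0.002, 0.0, -1.0]]
contact_force: [0.8, 0.5, -0.1]
gripper_width: -0.0
grasp_force: 0.0
3.75 tcp [ 0.544  -0.0454  0.0273] in press [-0.0443 -0.1007  0.0273] force [ 0.8002  0.504  -0.1126] -3.3009114889538714e-05
tool in press
 [[ 1.      0.0003  0.0018]
 [ 0.0003 -1.     -0.0003]
 [ 0.0018  0.0003 -1.    ]] [-0.3003  0.6059  1.581   0.0002  0.9529  1.3196]
```

In the tool's units: 0.004 m is 0.08, 0.003 m is 0.06.

```bash
python3 inch.py '[{"trans":[0.08, 0, 0]}, {"trans":[0.06, 0, 0]}, {"trans":[0.06, 0, 0]}]'; python3 inch.py '[{"trans":[0.04, 0, 0]}, {"trans":[0.04, 0, 0]}]'|sed -n 2,4p; python3 inch.py '[{"trans":[0.04, 0, 0]}, {"trans":[0.02, 0, 0]}]'|sed -n 2,4p; python3 st.py|head -1
```

```text
time_s: 4.05
tcp_pos: [0.5529, -0.0457, 0.0272]
orientation: [[0.999, -0.049, -0.0], [-0.049, -0.999, 0.0], [-0.0, -0.0, -1.0]]
contact_force: [-2.0, 0.2, 0.5]
gripper_width: -0.0
grasp_force: 0.9
tcp_pos: [0.5569, -0.0459, 0.0273]
orientation: [[0.999, -0.049, -0.0], [-0.049, -0.999, 0.0], [-0.0, -0.0, -1.0]]
contact_force: [-3.5, -1.1, -0.0]
tcp_pos: [0.5572, -0.0457, 0.0271]
orientation: [[0.999, -0.049, -0.007], [-0.049, -0.999, 0.001], [-0.007, -0.0, -1.0]]
contact_force: [-15.5, -0.7, 8.7]
4.45 tcp [ 0.5572 -0.0457  0.0271] in press [-0.0312 -0.1004  0.0271] force [-15.5419  -0.7057   8.6916] -0.00011842606429397528
```

The tips stopped at press x = -0.031, which is where home puts them, and the force rose to 15 N. I hold briefly, back off, rise, and cross to above the window.

In the tool's units: -0.05 m is -1, -0.03 m is -0.6.

```bash
python3 inch.py '[{}, {}, {"trans":[-0.2, 0, 0]}, {"trans":[-0.2, 0, 0]}, {"trans":[0, 0, -0.6]}, {"trans":[0, 0, -1]}, {"trans":[0, 0, -1]}, {}]'
python3 inch.py '[{"trans":[0.08, -0.84, 0]}, {"trans":[0.08, -0.84, 0]}, {"trans":[0.08, -0.84, 0]}, {"trans":[0.08, -0.84, 0]}, {"trans":[0.08, -0.84, 0]}, {"turn_vec":[0, 0.0425, 0]}, {"turn_vec":[0, 0.0425, 0]}, {}]'; python3 st.py
python3 - <<'E'
from h import *
import cv2
th=-.0495;R=np.array([[np.cos(th),-np.sin(th),0],[np.sin(th),np.cos(th),0],[0,0,1]])
O=np.array([.5933,.053,0]);o=arm.get_obs()
G=np.array([[.9856,0,-.1692],[0,1,0],[.1692,0,.9856]])
for n,w in(("fit",(-.0136,.1097,.0786)),):
    print("tcp in guard",G.T@(R.T@(o["tcp_pos"]-O)-w))
A=[]
for n in("wrist","top"):
    im=arm.read_camera(n)[:,:,::-1].copy()
    P=[(-.0136+.9856*a,.1097+b,.0786+.169*a) for a in(-.042,.042) for b in (-.042,.042)]+[(.025,-.072,.03),(.025,-.128,.03),(-.020,-.1,.032),(-.0082,-.1,.044)]
    for q in proj(n,(R@np.array(P).T).T+O):cv2.circle(im,tuple(int(v) for v in q.round()),2,(0,0,255),1)
    if n=="top":im=cv2.resize(im[150:275,240:440],(640,400),interpolation=cv2.INTER_CUBIC)
    A.append(im)
cv2.imwrite("pics/w2.png",cv2.resize(np.vstack(A),(480,600)))
E
```

```text
time_s: 5.25
tcp_pos: [0.5423, -0.0457, 0.1638]
orientation: [[0.999, -0.049, 0.013], [-0.049, -0.999, -0.004], [0.013, 0.003, -1.0]]
contact_force: [1.0, 0.3, -0.6]
gripper_width: -0.0
grasp_force: 0.0
time_s: 6.05
tcp_pos: [0.5684, 0.1643, 0.1569]
orientation: [[0.985, -0.048, 0.169], [-0.047, -0.999, -0.008], [0.169, 0.0, -0.986]]
contact_force: [-0.3, 0.1, -0.3]
gripper_width: 0.0003
grasp_force: 0.0
6.05 tcp [0.5684 0.1643 0.1569] in press [-0.0303  0.1099  0.1569] force [-0.2898  0.1052 -0.3127] 0.00034874988585015037
tool in press
 [[ 0.9856  0.0016  0.1688]
 [ 0.0016 -1.      0.0003]
 [ 0.1688  0.     -0.9856]] [ 0.0918  0.4506  1.4229 -0.0264  1.1003  1.7206]
tcp in guard [-0.0032  0.0002  0.08  ]
```

View pics/w2.png

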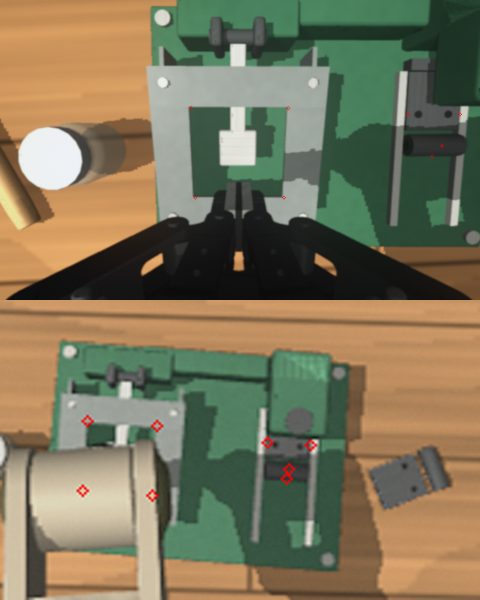

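The leaf's knuckle is on its predicted home line (about (286,470) in the lower panel), and the window corners match (upper panel (190,107) to (283,197)). The paddle sits centred below the window. I go in along the window axis.

In the tool's units: 0.03 m is 0.6, 0.02 m is 0.4.

```bash
cat >gd.py <<'E'
from h import *
th=-.0495;R=np.array([[np.cos(th),-np.sin(th),0],[np.sin(th),np.cos(th),0],[0,0,1]])
G=R@np.array([[.9856,0,-.1692],[0,1,0],[.1692,0,.9856]]);o=arm.get_obs()
print(o["time_s"],"tcp in guard",G.T@(o["tcp_pos"]-[.5933,.053,0])-G.T@R@[-.0136,.1097,.0786],"F",G.T@o["contact_force"])
E
python3 inch.py '[{"trans":[0.06, 0, 0.6]}, {"trans":[0, 0, 0.6]}, {"trans":[0, 0, 0.4]}, {"trans":[0, 0, 0.2]}, {}]'>/dev/null; python3 gd.py
python3 inch.py '[{"trans":[0, 0, 0.08]}, {"trans":[0, 0, 0.08]}, {}]'>/dev/null; python3 gd.py
```

```text
6.65 tcp in guard [ 0.0015 -0.0007 -0.011 ] F [-0.2738  0.9272  0.4451]
6.95 tcp in guard [ 0.0016 -0.0003 -0.0177] F [-0.0293 -1.0396 -0.7998]
```

In the tool's units: 0.004 m is 0.08, 0.003 m is 0.06.

```bash
python3 inch.py '[{"trans":[0, 0, 0.08]}, {"trans":[0, 0, 0.08]}, {"trans":[0, 0, 0.06]}]'>/dev/null; python3 gd.py
python3 inch.py '[{"trans":[0, 0, 0.06]}, {"trans":[0, 0, 0.06]}]'>/dev/null; python3 gd.py; python3 inch.py '[{"trans":[0, 0, 0.04]}, {"trans":[0, 0, 0.04]}]'>/dev/null; python3 gd.py
```

```text
7.25 tcp in guard [ 0.002  -0.0002 -0.0286] F [-0.3725 -0.0213  4.5542]
7.45 tcp in guard [ 0.0025 -0.0002 -0.0343] F [2.4813 0.1749 6.52  ]
7.65 tcp in guard [ 0.0029 -0.0001 -0.0366] F [-7.3622 -1.4272 36.1057]
```

The force jump to 36 N at 36.6 mm deep is the bottom stop. I ease off 1 mm and hold for about a second.

In the tool's units: -0.001 m is -0.02.

```bash
python3 inch.py '[{"trans":[0, 0, -0.02]}, {}, {}]'>/dev/null; python3 gd.py; python3 inch.py '[{}, {}, {}, {}, {}, {}, {}, {}]'>/dev/null; python3 gd.py
```

```text
7.95 tcp in guard [ 0.0028 -0.0001 -0.0359] F [-2.5736 -1.9111 18.461 ]
8.75 tcp in guard [ 0.0028 -0.0001 -0.0359] F [-2.1049 -0.3328 18.7854]
```

Held at the bottom stop with 18 N. Now I withdraw along the window axis and check.

In the tool's units: -0.04 m is -0.8, -0.03 m is -0.6.

```bash
python3 inch.py '[{"trans":[0, 0, -0.1]}, {"trans":[-0.02, 0, -0.1]}, {"trans":[-0.02, 0, -0.12]}, {"trans":[0, 0, -0.2]}, {"trans":[0, 0, -0.6]}, {"trans":[0, 0, -0.8]}, {"trans":[0, 0, -0.8]}, {"trans":[-0.8, 0, 0]}, {"trans":[-0.8, 0, 0]}, {"trans":[-0.8, 0, 0]}, {"trans":[-0.8, 0, 0]}, {}]'; python3 gd.py
python3 - <<'E'
from plant import arm
import cv2,numpy as np
a=cv2.resize(arm.read_camera("top")[150:275,240:440],(640,400),interpolation=cv2.INTER_CUBIC)
b=cv2.resize(arm.read_camera("side")[160:300,240:440],(640,448),interpolation=cv2.INTER_CUBIC)
cv2.imwrite("pics/end.png",cv2.resize(np.vstack([a,b])[:,:,::-1],(453,600)))
E
```

```text
time_s: 9.95
tcp_pos: [0.405, 0.1716, 0.147]
orientation: [[0.986, -0.048, 0.163], [-0.047, -0.999, -0.009], [0.163, 0.001, -0.987]]
contact_force: [0.4, -0.6, 0.2]
gripper_width: 0.0002
grasp_force: 0.0
9.95 tcp in guard [-0.1662 -0.0005  0.0979] F [ 0.4634 -0.5388  0.0995]
```

View pics/end.png

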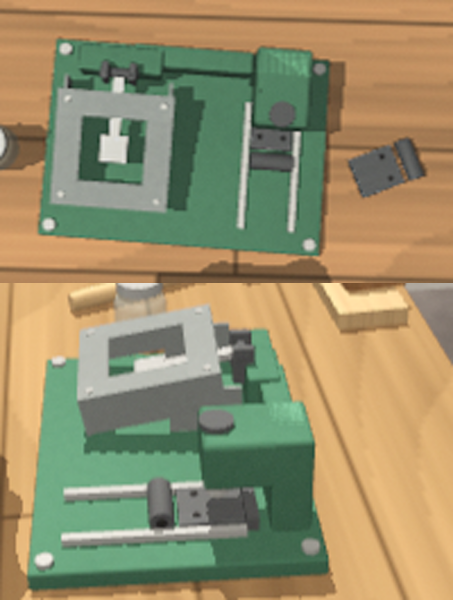

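The side panel shows the leaf's front against the stop at about (250,510), flat in the track. The top panel shows the paddle back up at about (114,150), and the spare leaf, jar and hammer look untouched.

```bash
python3 -c "
from plant import arm
print(arm.job_done())"
```

```text
the job is handed in; nothing more can be done
None
```

I pushed the leaf home against the stop, held the lever at its bottom stop for about a second and let it spring back up; I saw no sign of touching the guard, and I handed the job in at about 10 s without getting a verdict back.

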